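# Put a socket away in a tilt-out bin with a push-push catch

## Task

The grey tilt-out parts bin is locked shut by a push-push catch: push its front in until it meets the firm stop and let go, so that it tips open; put the long socket inside; then push the bin shut the same way, so that the catch takes it, and leave it locked. Feel for the stop and never push on the bin or its frame with more than 25 N, and leave everything else where it is.

Things in the scene. Friction and masses are not known exactly. Their poses are not given: they have to be found in the camera images.
- frame: Fixed sheet-metal frame of the tilt-out bin, 140 deep (x) x 180 wide (y) x 130 high (z) mm; origin at the centre of its underside. Its open front faces its own -x; +x is the way the bin is pushed shut. Sides and roof end at x = -70 mm; the roof spans z 124 to 130 mm.
- bin (a joint): Tilt of the grey plastic bin, rad: 0 upright, growing as its top tips out of the frame, towards frame -x. Locked 0.13 to 0.17 (the catch is mounted at an unmeasured depth that differs per start), fully open 0.60. Unlocked, a damped spring swings it open in about a second. Pushed in to its rubber stop and let go, it locks if it was open and opens if it was locked; let go short of the stop, nothing changes.
- bin_front (a point): Good place to push: point on the bin's flat 180 mm wide outer front face, on the centre line, 100 mm above the hinge, 12 below the panel's top edge. Axes turn with the bin. Takes 2 to 6 N, with a slight click on the way, until the stop, where the force climbs steeply (some 10 N per mm); 8 to 12 N is plenty, over 25 N damages the catch. The stop lies deeper than the locked position, at different depths for locking and releasing: feel for it.
- bin_hinge (a point): Middle of the bin's fixed hinge line, which runs across the frame (y) at the frame's x = -70, z = 8 mm. The bin's front panel is 5 mm thick, its outer face 5 mm in front of the hinge, reaching 112 mm above it. When pushing the open bin shut, follow the panel's arc about the hinge (its top edge rises as it closes); a straight push rubs along it and takes more force.
- bin_inside (a point): Middle of the bin's inner floor, 38 mm behind the hinge; axes as the bin's (x to its back, z along the front panel). Inside 76 long (x), 146 wide (y); back and side walls 50 to 70 high. Open, floor and panel form a V, and the mouth lies in front of the roof: from the roof's front edge to the panel's top edge, then 67 mm in front of the hinge and 98 mm above the bench. Load it there, from above.
- long_socket: Loose steel wrench socket standing upright, a plain cylinder 29 mm across and 60 high, 0.1 to 0.21 kg; origin at the centre of its underside, z along the cylinder. The one to put away.
- short_socket: Loose steel socket 29 mm across and 30 high, standing; origin at the centre of its underside. Stays.
- wrench: Chrome socket wrench lying on the bench, about 260 mm long, origin near its middle on the bench. Stays.
- hammer: Hammer with a blue rubber grip, 280 mm long, lying along its own x; origin near its middle. Stays.
- jar: Closed glass jar of hex nuts, 72 mm across, 100 high; origin at the centre of its underside. Stays.
- tape: Black tape measure, 70 x 36 x 62 mm, origin at the centre of its underside. Stays.
- screwdriver: Screwdriver lying along its own x; origin near its middle. Stays.
Not all that is in view belongs to the job. Of the things shaped like the frame, the metal one is meant.

How it is judged:
By the outcome, as a careful person would: the job done as asked, in the order asked, and still so for the second after the job is handed in, with the robot touching nothing.
It also fails if it takes over 67 s, if anything falls off the work surface, if the arm or the gripper's body presses on something with over 40 N, if the wrist force passes 120 N, or if a joint passes its speed limit or range.

## Robot

A 6-joint arm with a two-finger parallel gripper is mounted at the origin on the work surface. World frame = base frame: x ahead of the robot, y to its left, z up, the work surface at z = 0. Lengths are in m, angles in rad, forces in N, time in s.
With the tool pointing down it reaches from about 0.3 to 0.85 m from the base axis. Payload 4.2 kg.
Tool frame: the origin (TCP) lies at the very end of the fingers, on their centre line; the grasp point (between the pads) lies 19 mm behind it (r.grasp_offset is the distance from the TCP to the grasp point, in m); z points along the fingers, y is the line along which they close (so a half turn about z gives the same grasp; the last joint's range is limited). The gripper opens to 91 mm and grips with 3 to 60 N. Pads are 32 mm wide; open, the fingers measure 118 mm over their backs; the gripper's body (76 mm by 178 mm) begins 60 mm behind the grasp point.
Start: joints at [1.115, 0.32, 1.565, -0, 1.257, -0.02], TCP at [0.243, 0.521, 0.214] pointing down, gripper open.
Joint ranges: [-3.11, 3.11], [-0.84, 2.01], [0.21, 2.61], [-1.34, 4.49], [0.05, 2.63], [-2.56, 2.56]. Speed limits (rad/s): [2.57, 2.57, 3.14, 3.14, 3.14, 3.14].

## Interface

Orientations are given as a rotation vector (axis times angle).
In Python, from workcell import r gives the robot as it stands.
- The arm moves only by the tool carry_out, never from a script. Its argument "moves" is text: rows parted by semicolons, each of 5 numbers parted by spaces: the shift along the tool's x, y, z in mm, then the turn about the tool's z in rad, then the gripper command: -1 is shut, 1 is fully open, values between are in proportion. A call has 1 to 10 rows; each row shifts and turns the commanded pose from where the row before left it, along the tool's axes as they then stand; what a row does not reach is not made up. A row lasts 1/12 s, in which the tool goes at most 41.7 mm and 7.16 degrees, less where a joint would pass 70% of its speed; a pose out of reach is approached as far as the arm can. A call is refused whole if a number of a shift passes 41.7 or a number of a turn 0.125, either way. A call with a gripper value outside its range is refused whole. The fingers move at their own pace and stop on an object; "newtons" is the grip in N (left out, the last holds). Time passes only in rows, so rows that do not move let the fingers close. It gives the time, the measured TCP pose, the force, the opening and the grip force at its end, in the units of the state.
- r.observe(): the state, without advancing time (a new reading comes with each control period).
- r.read_camera(name): name is "scene" or "side" or "wrist"; returns a dict with "img" (420x560x3 uint8, blue, green, red), "fovy" (degrees; the focal length in pixels is half the picture's height over the tangent of half this angle, whatever the lens; pixels are square), "cx", "cy" (the principal point, pixels), "k1" (the pictures are not rectified: a ray, as slopes to the right and down, at radius r is drawn at 1 + k1 r^2 times it, then the intrinsics apply), "R" (3x3) and "t" (3): a world point X has camera coordinates R X + t; the wrist camera has in their place "tool_from_camera" (4x4, takes a point from camera to tool coordinates, whose origin is the TCP and whose axes are the flange's). Camera axes: x right, y down, z forward; pixel columns grow to the right and rows downward; lengths in m; the calibration is good to about 2 mm. A picture is of the moment at which its call begins: read the wrist's pose just before it. There is no depth.
- r.finish_job(): hands the job in; it is judged then, once.
The state is a dict: "time": time; "qpos": joint angles; "joint_velocities": joint speeds; "joint_torque": joint torques, N m; "tcp_pos": TCP position; "tcp_rot": TCP orientation; "force": force on the tool from outside, world axes, zero at the start; "wrist_torque": the same for the moment, N m; "width": finger opening in m; "finger_force": force on a finger pad.
Only numpy, scipy, OpenCV 4.12 (cv2) and the standard library are available. Lean on these libraries where they do the work, as an engineer would, in place of code of your own. Each camera call takes 0.05 s, during which the arm holds its last target. There are 200 camera calls.

## Working session

There is one attempt and no reset: what is moved stays moved. The work goes in short steps, Python scripts to look and compute and a tool call to move; the robot and the scene stay as the last step left them, time stands still between calls to the robot, and variables do not carry over. Pictures are saved under pics/ and viewed, at most 10 in all, crops included, and the job is handed in when it is done.

Besides the shell and the picture viewer there is one more tool, called after "Emit:" in YAML: its name, and indented under it one key for each argument. carry_out: Moves the arm, as the interface text tells. Its arguments: {"type":"object","properties":{"moves":{"type":"string"},"newtons":{"type":"number"}},"required":["moves"]}

```bash
mkdir -p pics
cat > h.py <<'E'
import numpy as np, cv2
from scipy.spatial.transform import Rotation as Ro
from workcell import r
def snap(n,f):
    s=r.observe(); c=r.read_camera(n); cv2.imwrite('pics/'+f,c['img'])
    if n=='wrist':
        T=np.eye(4);T[:3,:3]=Ro.from_rotvec(s['tcp_rot']).as_matrix();T[:3,3]=s['tcp_pos']
        W=np.linalg.inv(T@np.array(c['tool_from_camera']));c['R']=W[:3,:3];c['t']=W[:3,3]
    import pickle;pickle.dump(c,open('pics/'+f+'.pkl','wb'));return c
def load(f):
    import pickle;return pickle.load(open('pics/'+f+'.pkl','rb'))
def ray(c,u,v):
    f=c['img'].shape[0]/2/np.tan(np.radians(c['fovy'])/2)
    d=np.array([(u-c['cx'])/f,(v-c['cy'])/f]);p=d.copy()
    for _ in range(30): p=d/(1+c['k1']*(p@p))
    R=np.array(c['R']);return -R.T@np.array(c['t']),R.T@np.array([*p,1])
def onz(c,u,v,z):
    o,d=ray(c,u,v);return o+d*(z-o[2])/d[2]
def proj(c,X):
    f=c['img'].shape[0]/2/np.tan(np.radians(c['fovy'])/2)
    x=np.array(c['R'])@np.array(X)+np.array(c['t']);p=x[:2]/x[2];p=p*(1+c['k1']*(p@p));return f*p+[c['cx'],c['cy']]
def tri(*cs):
    A=0;b=0
    for c,u,v in cs:
        o,d=ray(c,u,v);d/=np.linalg.norm(d);M=np.eye(3)-np.outer(d,d);A=A+M;b=b+M@o
    return np.linalg.solve(A,b)
E
python3 - <<'E'
from h import *
cs=[snap(n,n+'0.png') for n in('scene','side')]
for c in cs: print(c['fovy'],c['k1'],-np.array(c['R']).T@np.array(c['t']))
print(r.observe())
E
```

```text
45.36779689966912 -0.11871407636977008 [ 1.12836102 -0.70350224  1.23632923]
50.73757255100844 -0.048199892212460495 [0.68524803 0.51112105 1.04042503]
{'time': 0.1, 'qpos': array([ 1.11499059e+00,  3.20229771e-01,  1.56548726e+00, -2.13749037e-05,
        1.25740351e+00, -2.00181560e-02]), 'joint_velocities': array([ 0.00105933, -0.00141852, -0.00187002, -0.00089726, -0.00154454,
       -0.00031019]), 'joint_torque': array([ 6.63757728e-04, -4.13331413e+01, -2.32511401e+01,  7.27775018e-02,
        4.21353767e-02, -7.09343249e-05]), 'tcp_pos': array([0.24255098, 0.52087379, 0.21323041]), 'tcp_rot': array([-6.79045807e-01, -3.06697856e+00,  2.33967561e-03]), 'force': array([-0.82204785, -1.03735854,  0.09614621]), 'wrist_torque': array([-0.01513772,  0.03527141,  0.05627408]), 'finger_force': 0.0, 'width': 0.09128165892010869}
```

View pics/scene0.png

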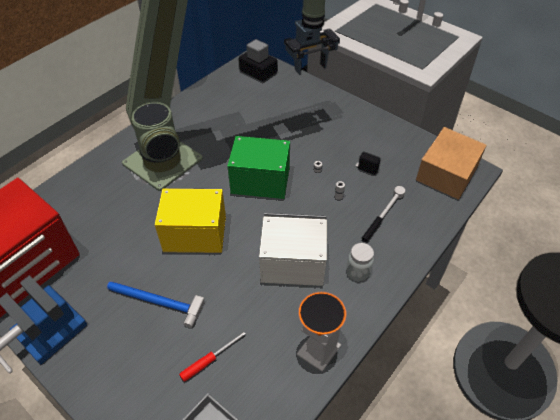

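View pics/side0.png

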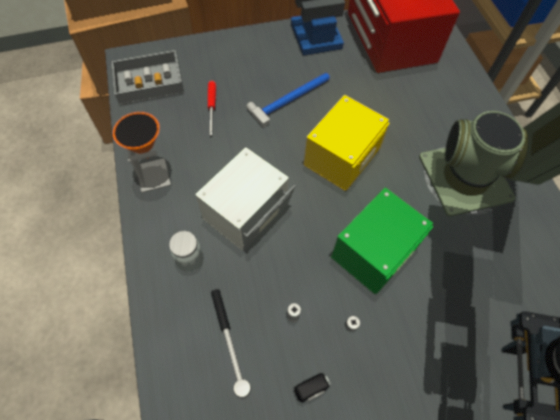

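The scene picture shows three frame-shaped things: white (293,248), yellow (190,220) and green (260,167). The white sheet-metal one with the grey panel showing at side (270,212) fits best. There are two sockets, at scene (318,167) and (340,187). I'll confirm both choices in an enlarged crop.

Run:
```python
from h import *
a=cv2.imread('pics/side0.png');b=cv2.imread('pics/scene0.png')
A=cv2.resize(a[140:260,185:305],(480,480),interpolation=2)
B=cv2.resize(b[150:210,300:360],(300,300),interpolation=2)
C=cv2.resize(b[205:295,250:340],(300,300),interpolation=2)[:300]
D=np.zeros((600,780,3),np.uint8);D[:480,:480]=A;D[:300,480:]=B;D[300:,480:]=C
cv2.imwrite('pics/crop1.png',D)
```

```text
(no output)
```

View pics/crop1.png

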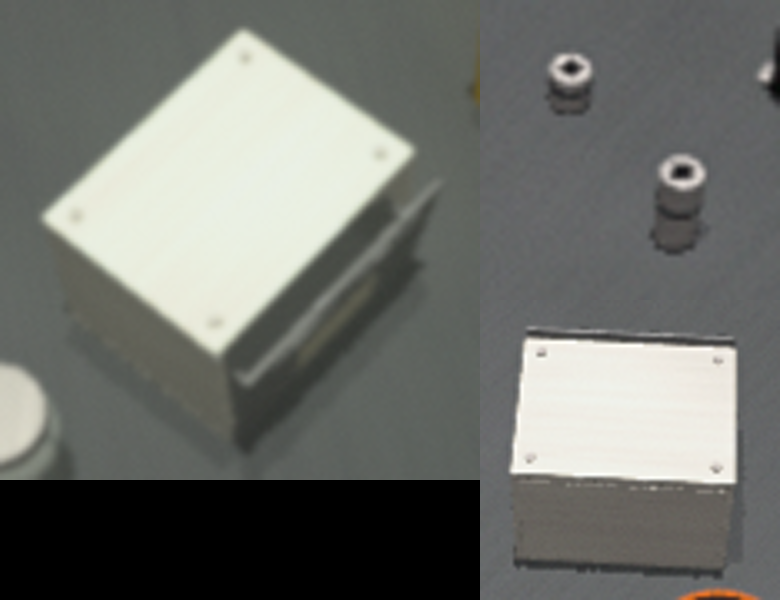

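The left crop confirms the white metal frame with the grey tilted panel, its front roof corners at side (288.5,177.5) and (240,229). The top-right crop shows the long socket at scene (340,184.5) and the short one at (318,165).

Run:
```python
from h import *
s=load('side0.png');c=load('scene0.png')
S=[(288.5,177.5),(240,228.75),(195.5,194),(245.75,147)]
C=[(264.1,216.4),(327.1,218.5),(326.5,260.5),(259.3,256.9)]
for nm,k,P in(('side',s,S),('scene',c,C)):
    X=np.array([onz(k,*p,.13) for p in P]);print(nm,X.round(4).tolist(),np.linalg.norm(X-np.roll(X,-1,0),axis=1).round(3),X.mean(0).round(4))
for a in((340,184.5),(318,164.3)): print('sock',onz(c,*a,.06),onz(c,*a,.03))
for a in((294,310),(353,323)): print('sock',onz(s,*a,.06),onz(s,*a,.03))
# panel top edge ends
for a in((245,236),(294.5,186)): print('edge',onz(s,*a,.118))
for n,u,v in(('tape',312,387),('jar',183,245)): print(n,onz(s,u,v,.06 if n=='tape' else .1))
```

```text
side [[0.5086, -0.0356, 0.13], [0.6509, 0.0712, 0.13], [0.7347, -0.0432, 0.13], [0.5902, -0.1484, 0.13]] [0.178 0.142 0.179 0.139] [ 0.6211 -0.039   0.13  ]
scene [[0.5131, -0.0402, 0.13], [0.6554, 0.0685, 0.13], [0.7398, -0.0483, 0.13], [0.5948, -0.1536, 0.13]] [0.179 0.144 0.179 0.14 ] [ 0.6258 -0.0434  0.13  ]
sock [0.57394713 0.25665127 0.06      ] [0.55980788 0.28113813 0.03      ]
sock [0.46474991 0.28419266 0.06      ] [0.44782579 0.3093819  0.03      ]
sock [0.57225897 0.26446464 0.06      ] [0.56880162 0.25691721 0.03      ]
sock [0.45236838 0.32474132 0.06      ] [0.4452425  0.31903829 0.03      ]
edge [0.6431644  0.08614288 0.118     ]
edge [ 0.49834415 -0.01581215  0.118     ]
tape [0.57822343 0.43201913 0.06      ]
jar [0.78621886 0.06624758 0.1       ]
```

Emit:
carry_out:
  moves: "0 0 0 0.124 -1;0 0 0 0.124 -1;0 0 0 0.124 -1;0 0 0 0.123 -1;-30 0 0 0 -1;-35 0 0 0 -1;-35 0 0 0 -1;-35 0 0 0 -1;-35 0 0 0 -1;-35 0 0 0 -1"

```text
time: 0.93
tcp_pos: [0.3656, 0.3552, 0.2136]
tcp_rot: [-1.409, -2.808, 0.001]
force: [1.0, -0.2, -0.9]
width: 0.0274
finger_force: 0.0
```

```bash
cat >> h.py <<'E'
FC=np.array([.6235,-.041]);YW=-.93
def st():
    s=r.observe();R=Ro.from_rotvec(s['tcp_rot']).as_matrix();p=np.array(s['tcp_pos'])
    x=np.array([np.cos(YW),np.sin(YW)]);y=np.array([-x[1],x[0]])
    d=p[:2]-FC
    print('t',s['time'],'tcp',p.round(4),'frame xy mm',(1e3*np.array([d@x,d@y])).round(1),'toolx yaw-err',round(float(np.arctan2(-R[:2,0]@y,-R[:2,0]@x)),4),'F',np.round(s['force'],1),'Ffx',round(float(np.array(s['force'])[:2]@x),2),'w',round(s['width'],4))
    return s,R
E
python3 - <<'E'
from h import *
st()
s=load('side0.png')
print([onz(s,u,v,.13).round(3) for u,v in((433,228),(378,290),(333,240),(386,190))])
E
```

```text
t 0.9333 tcp [0.3656 0.3552 0.2136] frame xy mm [-471.8   30.2] toolx yaw-err -0.0004 F [ 1.  -0.2 -0.9] Ffx 0.79 w 0.0274
[array([0.219, 0.175, 0.13 ]), array([0.394, 0.284, 0.13 ]), array([0.453, 0.149, 0.13 ]), array([0.29 , 0.054, 0.13 ])]
```

Emit:
carry_out:
  moves: "-37 -4 0 0 -1;-37 -4 0 0 -1;-37 -4 0 0 -1;-37 -4 0 0 -1;-37 -4 0 0 -1;-37 -4 0 0 -1;-37 -4 0 0 -1;-37 -2 0 0 -1;-31 0 0 0 -1;0 0 0 0 -1"

```text
time: 1.77
tcp_pos: [0.5392, 0.0723, 0.2133]
tcp_rot: [1.415, 2.802, -0.002]
force: [0.6, 0.1, -0.4]
width: 0.0004
finger_force: 0.0
```

Run:
```python
from h import *
st()
c=snap('wrist','w1.png');c=snap('side','s1.png')
w=cv2.imread('pics/w1.png');a=cv2.resize(c['img'][130:270,180:320],(420,420))
cv2.imwrite('pics/m1.png',np.hstack([cv2.resize(w,(380,285)),a[:285]]))
```

```text
t 1.7667 tcp [0.5392 0.0723 0.2133] frame xy mm [-141.2    0.2] toolx yaw-err -0.0055 F [ 0.6  0.1 -0.4] Ffx 0.26 w 0.0004
```

View pics/w1.png

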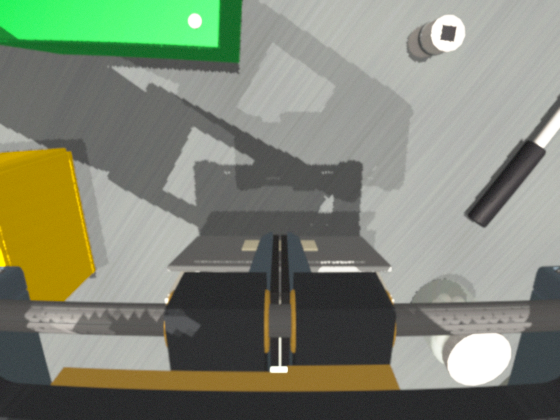

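The wrist view shows the panel's top edge from (168,268) to (390,268), centred on the fingers at u≈280. The long socket's top is at (448,33).

Run:
```python
from h import *
c=load('w1.png')
x=np.array([np.cos(YW),np.sin(YW)]);y=np.array([-x[1],x[0]])
for u,v in((168,268),(390,268)):
    p=onz(c,u,v,.119);d=p[:2]-FC;print(p.round(4),d@x,d@y)
print('sock',onz(c,448,33,.06),'short?')
```

```text
[ 0.4963 -0.0205  0.119 ] -0.0924405491361581 -0.08972879502717235
[0.6381 0.0841 0.119 ] -0.09155286050917405 0.08654688621656587
sock [0.57091259 0.26115648 0.06      ] short?
```

Emit:
carry_out:
  moves: "0 0 25 0.005 -1;0 0 30 0 -1;0 0 30 0 -1;0 0 28 0 -1;-8 0 0 0 -1;0 0 0 0 -1;0 0 0 0 -1"

```text
time: 2.45
tcp_pos: [0.5423, 0.0707, 0.1025]
tcp_rot: [1.416, 2.802, 0.003]
force: [-0.2, 0.5, 1.3]
width: 0.0004
finger_force: 0.0
```

Emit:
carry_out:
  moves: "-8 0 0 0 -1;-8 0 0 0 -1;-6 0 0 0 -1;0 0 0 0 -1"

```text
time: 2.78
tcp_pos: [0.5557, 0.0514, 0.1019]
tcp_rot: [1.418, 2.801, 0.002]
force: [0.8, 0.4, 0.2]
width: 0.0006
finger_force: 0.0
```

Emit:
carry_out:
  moves: "-2 0 0 0 -1;-2 0 0 0 -1;-2 0 0 0 -1;0 0 0 0 -1"

```text
time: 3.12
tcp_pos: [0.5578, 0.0475, 0.1009]
tcp_rot: [-1.417, -2.804, -0.0]
force: [0.1, -0.6, -0.1]
width: 0.0005
finger_force: 0.0
```

```bash
python3 -c "
from h import *
st()"
```

```text
t 3.1167 tcp [0.5578 0.0475 0.1009] frame xy mm [-110.2    0.2] toolx yaw-err -0.0061 F [ 0.1 -0.6 -0.1] Ffx 0.49 w 0.0005
```

Emit:
carry_out:
  moves: "-1.5 0 0 0 -1;-1.5 0 0 0 -1;0 0 0 0 -1"

```text
time: 3.37
tcp_pos: [0.5591, 0.0456, 0.101]
tcp_rot: [-1.417, -2.803, -0.001]
force: [-2.0, 1.4, 2.4]
width: 0.0004
finger_force: 1.7
```

Emit:
carry_out:
  moves: "-1.5 0 0 0 -1;-1.5 0 0 0 -1;0 0 0 0 -1"

```text
time: 3.62
tcp_pos: [0.5613, 0.0427, 0.101]
tcp_rot: [-1.417, -2.804, 0.0]
force: [-2.1, 2.2, 2.0]
width: 0.0002
finger_force: 1.6
```

```bash
python3 -c "
from h import *
st()"
```

```text
t 3.6167 tcp [0.5613 0.0427 0.101 ] frame xy mm [-104.3    0.2] toolx yaw-err -0.0058 F [-2.1  2.2  2. ] Ffx -3.05 w 0.0002
```

Emit:
carry_out:
  moves: "-1 0 0 0 -1;-0.5 0 0 0 -1;0 0 0 0 -1"

```text
time: 3.87
tcp_pos: [0.5622, 0.0415, 0.1009]
tcp_rot: [1.417, 2.804, 0.0]
force: [-2.0, 2.5, 1.4]
width: 0.0005
finger_force: 1.6
```

Emit:
carry_out:
  moves: "-1 0 0 0 -1;0 0 0 0 -1"

```text
time: 4.03
tcp_pos: [0.5629, 0.0407, 0.1009]
tcp_rot: [1.417, 2.804, 0.0]
force: [-2.0, 2.2, 2.8]
width: 0.0004
finger_force: 1.6
```

Emit:
carry_out:
  moves: "-1 0 0 0 -1;0 0 0 0 -1"

```text
time: 4.2
tcp_pos: [0.5635, 0.0399, 0.1009]
tcp_rot: [1.417, 2.804, -0.0]
force: [-1.4, 2.5, 2.7]
width: 0.0004
finger_force: 1.6
```

Emit:
carry_out:
  moves: "-0.6 0 0 0 -1;0 0 0 0 -1"

```text
time: 4.37
tcp_pos: [0.5638, 0.0394, 0.101]
tcp_rot: [1.417, 2.804, 0.0]
force: [-2.0, 2.2, 2.7]
width: 0.0005
finger_force: 1.6
```

Emit:
carry_out:
  moves: "-0.6 0 0 0 -1;0 0 0 0 -1"

```text
time: 4.53
tcp_pos: [0.5641, 0.0391, 0.101]
tcp_rot: [-1.417, -2.804, -0.0]
force: [-2.5, 3.0, 2.9]
width: 0.0004
finger_force: 1.9
```

Emit:
carry_out:
  moves: "-0.6 0 0 0 -1;0 0 0 0 -1"

```text
time: 4.7
tcp_pos: [0.5643, 0.0388, 0.101]
tcp_rot: [-1.417, -2.803, -0.001]
force: [-2.2, 4.2, 3.7]
width: 0.0003
finger_force: 2.5
```

Emit:
carry_out:
  moves: "-0.6 0 0 0 -1;0 0 0 0 -1"

```text
time: 4.87
tcp_pos: [0.5644, 0.0386, 0.101]
tcp_rot: [-1.417, -2.803, -0.001]
force: [-2.7, 5.3, 4.4]
width: 0.0003
finger_force: 3.1
```

Emit:
carry_out:
  moves: "-0.6 0 0 0 -1;0 0 0 0 -1"

```text
time: 5.03
tcp_pos: [0.5645, 0.0384, 0.1011]
tcp_rot: [-1.417, -2.802, -0.001]
force: [-4.2, 6.3, 4.8]
width: 0.0007
finger_force: 3.6
```

Emit:
carry_out:
  moves: "-0.7 0 0 0 -1;-0.7 0 0 0 -1;0 0 0 0 -1"

```text
time: 5.28
tcp_pos: [0.5647, 0.0381, 0.1011]
tcp_rot: [-1.416, -2.8, -0.003]
force: [-5.2, 8.0, 5.9]
width: 0.0005
finger_force: 5.2
```

Emit:
carry_out:
  moves: "-0.4 0 0 0 -1;0 0 0 0 -1"

```text
time: 5.45
tcp_pos: [0.5648, 0.0381, 0.1012]
tcp_rot: [-1.416, -2.8, -0.003]
force: [-6.2, 8.8, 5.8]
width: 0.0008
finger_force: 5.6
```

Emit:
carry_out:
  moves: "15 0 0 0 -1;20 0 0 0 -1;25 0 0 0 -1;30 0 0 0 -1;25 30 -10 0 0;20 35 -15 0 0;20 35 0 0 0;20 38 0 0 0;0 0 0 0 0;0 0 0 0 0"

```text
time: 6.28
tcp_pos: [0.5732, 0.2581, 0.1246]
tcp_rot: [1.411, 2.805, -0.0]
force: [-0.8, -1.0, -0.7]
width: 0.0376
finger_force: 0.0
```

Run:
```python
from h import *
s,R=st()
c=snap('wrist','w2.png')
d=np.array([.571,.261,.03])-s['tcp_pos'];print('tool delta',R.T@d*1e3, proj(c,[.571,.261,.06]))
```

```text
t 6.2833 tcp [0.5732 0.2581 0.1246] frame xy mm [-269.9  138.5] toolx yaw-err -0.0025 F [-0.8 -1.  -0.7] Ffx 0.39 w 0.0376
tool delta [ 3.79474513 -0.13617585 94.63900759] [280.91604978 217.19136666]
```

View pics/w2.png

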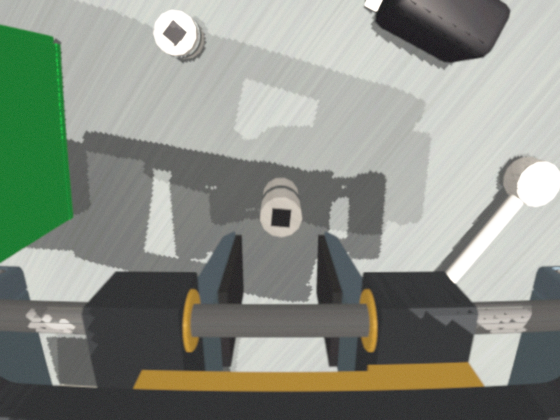

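The socket top sits at (281,217), exactly where projected and centred between the fingers. I'll descend and grasp.

Emit:
carry_out:
  moves: "4 0 0 0 0.3;0 0 10 0 0.3;0 0 20 0 0.3;0 0 22 0 0.3;0 0 22 0 0.3;0 0 16 0 0.3;0 0 0 0 0.3;0 0 0 0 -1;0 0 0 0 -1;0 0 0 0 -1"
  newtons: 25

```text
time: 7.17
tcp_pos: [0.571, 0.2599, 0.037]
tcp_rot: [1.417, 2.802, 0.004]
force: [0.1, -0.1, 0.0]
width: 0.0425
finger_force: 0.0
```

Emit:
carry_out:
  moves: "0 0 0 0 -1;0 0 0 0 -1;0 0 -20 0 -1;0 0 -30 0 -1;0 0 -30 0 -1;0 0 -30 0 -1;0 0 -20 0 -1;0 0 0 0 -1"

```text
time: 7.83
tcp_pos: [0.5726, 0.261, 0.171]
tcp_rot: [1.414, 2.798, 0.013]
force: [0.9, 0.8, -1.7]
width: 0.0282
finger_force: 24.9
```

Run:
```python
from h import *
s,R=st();print(s['finger_force'])
c=snap('side','s2.png');a=c['img']
w=snap('wrist','w3.png')['img']
cv2.imwrite('pics/m2.png',np.hstack([cv2.resize(a[130:350,180:400],(400,400)),cv2.resize(w,(400,300))[:, :] if 0 else cv2.copyMakeBorder(cv2.resize(w,(400,300)),0,100,0,0,cv2.BORDER_CONSTANT)]))
```

```text
t 7.8333 tcp [0.5726 0.261  0.171 ] frame xy mm [-272.5  139.7] toolx yaw-err -0.0057 F [ 0.9  0.8 -1.7] Ffx -0.06 w 0.0282
24.89016245584935
```

View pics/m2.png

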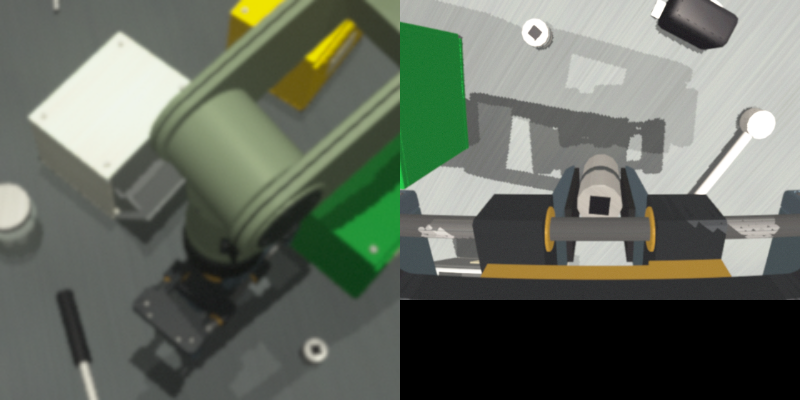

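Emit:
carry_out:
  moves: "-15 -12 0 0 -1;-20 -16 0 0 -1;-25 -20 0 0 -1;-30 -22 0 0 -1;-30 -22 0 0 -1;-25 -20 0 0 -1;-20 -16 0 0 -1;-15 -12 0 0 -1;0 0 0 0 -1;0 0 0 0 -1"

```text
time: 8.77
tcp_pos: [0.5628, 0.0311, 0.1634]
tcp_rot: [-1.418, -2.799, 0.002]
force: [-1.1, 0.3, -1.5]
width: 0.0281
finger_force: 24.9
```

Run:
```python
from h import *
st()
w=snap('wrist','w4.png')
```

```text
t 8.7667 tcp [0.5628 0.0311 0.1634] frame xy mm [-94.1  -5.5] toolx yaw-err -0.008 F [-1.1  0.3 -1.5] Ffx -0.92 w 0.0281
```

View pics/w4.png

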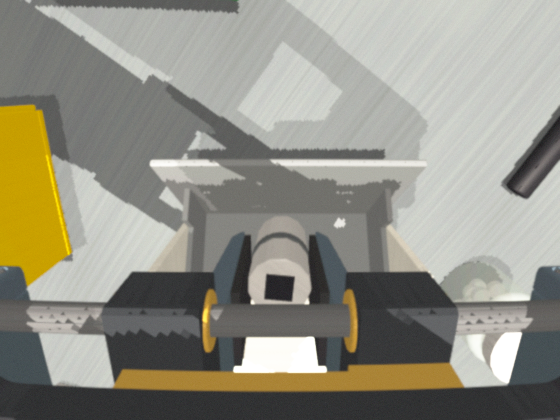

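The bin is open, with its panel's top edge at (152–425,162) and the interior below. The socket at (280,265) is over the mouth, so I'll lower it.

Emit:
carry_out:
  moves: "-1 4 8 0 -1;0 0 10 0 -1;0 0 10 0 -1;0 0 10 0 -1;0 0 8 0 -1;0 0 5 0 -1;0 0 3 0 -1;0 0 0 0 -1;0 0 0 0 -1"

```text
time: 9.57
tcp_pos: [0.5682, 0.0334, 0.1116]
tcp_rot: [1.417, 2.804, 0.0]
force: [0.6, -0.1, -1.9]
width: 0.0287
finger_force: 24.9
```

```bash
python3 -c "
from h import *
st()"
```

```text
t 9.5667 tcp [0.5682 0.0334 0.1116] frame xy mm [-92.7   0.1] toolx yaw-err -0.0058 F [ 0.6 -0.1 -1.9] Ffx 0.42 w 0.0287
```

Emit:
carry_out:
  moves: "0 0 4 0 -1;0 0 3 0 -1;0 0 0 0 -1"

```text
time: 9.82
tcp_pos: [0.5676, 0.0334, 0.104]
tcp_rot: [-1.417, -2.803, 0.0]
force: [-0.6, -0.1, -2.5]
width: 0.0283
finger_force: 24.9
```

Emit:
carry_out:
  moves: "0 0 2 0 -1;0 0 2 0 -1;0 0 0 0 -1"

```text
time: 10.07
tcp_pos: [0.5677, 0.0334, 0.1001]
tcp_rot: [-1.417, -2.803, 0.0]
force: [-0.4, -0.1, -1.8]
width: 0.0283
finger_force: 24.9
```

Emit:
carry_out:
  moves: "0 0 2 0 -1;0 0 2 0 -1;0 0 0 0 -1"

```text
time: 10.32
tcp_pos: [0.5684, 0.0332, 0.0964]
tcp_rot: [1.416, 2.803, 0.0]
force: [0.9, 0.1, -2.4]
width: 0.0281
finger_force: 24.9
```

Emit:
carry_out:
  moves: "0 0 0 0 0;0 0 0 0 0.3;0 0 0 0 0.3;0 0 0 0 0.3;0 0 0 0 0.3;0 0 -10 0 0.3;0 0 -25 0 0.3;0 0 -30 0 0.3;10 0 -20 0 0.3;20 0 0 0 0"

```text
time: 11.15
tcp_pos: [0.554, 0.057, 0.1871]
tcp_rot: [1.415, 2.794, 0.009]
force: [0.6, 0.1, 0.0]
width: 0.0553
finger_force: 0.0
```

Emit:
carry_out:
  moves: "25 0 0 0 -1;25 0 0 0 -1;20 0 0 0 -1;0 0 0 0 -1;0 0 0 0 -1"

```text
time: 11.57
tcp_pos: [0.5086, 0.1144, 0.1824]
tcp_rot: [1.414, 2.804, 0.001]
force: [-0.2, 0.1, -0.5]
width: 0.0224
finger_force: 0.0
```

Run:
```python
from h import *
st()
w=snap('wrist','w5.png')
```

```text
t 11.5667 tcp [0.5086 0.1144 0.1824] frame xy mm [-193.3    0.8] toolx yaw-err -0.0039 F [-0.2  0.1 -0.5] Ffx -0.18 w 0.0224
```

View pics/w5.png

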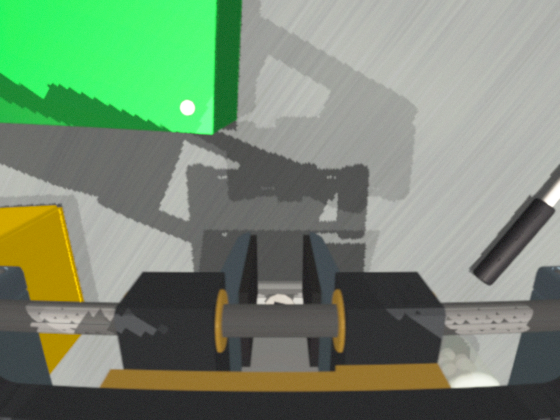

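The wrist view is mostly blocked by the gripper; the white socket top is glimpsed at about (280,297), behind the panel edge. The side camera should show more.

Run:
```python
from h import *
a=snap('side','s3.png')['img'];b=snap('scene','c3.png')['img']
cv2.imwrite('pics/m3.png',np.hstack([cv2.resize(a[130:250,190:310],(400,400),interpolation=2),cv2.resize(b[150:290,220:360],(400,400),interpolation=2)]))
```

```text
(no output)
```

View pics/m3.png

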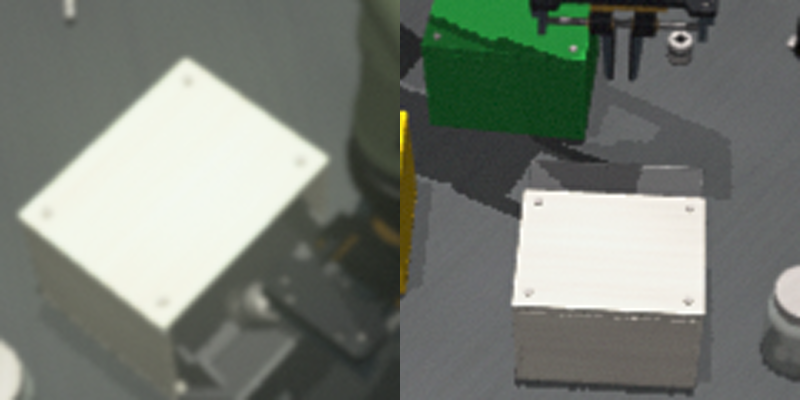

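The left crop shows the socket lying inside the bin at crop (250,300), so I can close it now.

Emit:
carry_out:
  moves: "0 0 15 0 -1;0 0 25 0 -1;0 0 25 0 -1;0 0 22 0 -1;0 0 11 0 -1;-10 0 0 0 -1;-10 0 0 0 -1;-8 0 0 0 -1;0 0 0 0 -1;0 0 0 0 -1"

```text
time: 12.55
tcp_pos: [0.5265, 0.0907, 0.0845]
tcp_rot: [1.419, 2.801, 0.002]
force: [-0.3, -0.0, 0.2]
width: 0.0004
finger_force: 0.0
```

```bash
python3 -c "
from h import *
st()"
```

```text
t 12.55 tcp [0.5265 0.0907 0.0845] frame xy mm [-163.5    1. ] toolx yaw-err -0.0076 F [-0.3 -0.   0.2] Ffx -0.17 w 0.0004
```

Emit:
carry_out:
  moves: "-4 -0.5 0 0.007 -1;-4 0 0 0 -1;-3 0 0 0 -1;-2 0 -1 0 -1;-2 0 -1.3 0 -1;0 0 0 0 -1"

```text
time: 13.05
tcp_pos: [0.5332, 0.0797, 0.0862]
tcp_rot: [-1.427, -2.797, -0.002]
force: [-2.3, 4.3, 2.4]
width: 0.0003
finger_force: 2.5
```

Emit:
carry_out:
  moves: "-2 0 -1.3 0 -1;-2 0 -1.3 0 -1;-2 0 -1.3 0 -1;-2 0 -1.2 0 -1;0 0 0 0 -1"

```text
time: 13.47
tcp_pos: [0.5381, 0.073, 0.0913]
tcp_rot: [-1.427, -2.798, -0.001]
force: [-3.0, 4.6, 4.7]
width: 0.0003
finger_force: 2.5
```

Emit:
carry_out:
  moves: "-2 0 -1.3 0 -1;-2 0 -1.3 0 -1;-2 0 -1.2 0 -1;-2 0 -1.1 0 -1;-2 0 -1.1 0 -1;0 0 0 0 -1"

```text
time: 13.97
tcp_pos: [0.5447, 0.064, 0.097]
tcp_rot: [1.426, 2.798, 0.0]
force: [-1.1, 2.8, 0.7]
width: 0.0005
finger_force: 1.7
```

Emit:
carry_out:
  moves: "-2 0 -1.1 0 -1;-2 0 -1 0 -1;-2 0 -1 0 -1;-2 0 -0.9 0 -1;-2 0 -0.9 0 -1;0 0 0 0 -1"

```text
time: 14.47
tcp_pos: [0.5502, 0.0557, 0.1017]
tcp_rot: [-1.427, -2.799, 0.001]
force: [-1.9, 2.3, -0.3]
width: 0.0005
finger_force: 1.1
```

```bash
python3 -c "
from h import *
st()"
```

```text
t 14.4667 tcp [0.5502 0.0557 0.1017] frame xy mm [-121.3   -1. ] toolx yaw-err -0.013 F [-1.9  2.3 -0.3] Ffx -3.01 w 0.0005
```

Emit:
carry_out:
  moves: "-2 0 -0.8 0 -1;-2 0 -0.8 0 -1;-2 0 -0.7 0 -1;-2 0 -0.7 0 -1;0 0 0 0 -1"

```text
time: 14.88
tcp_pos: [0.5549, 0.0493, 0.1049]
tcp_rot: [1.427, 2.799, -0.001]
force: [-1.9, 0.5, -1.8]
width: 0.0004
finger_force: 1.2
```

Emit:
carry_out:
  moves: "-1.5 0 -0.5 0 -1;-1.5 0 -0.5 0 -1;0 0 0 0 -1"

```text
time: 15.13
tcp_pos: [0.5567, 0.0471, 0.1059]
tcp_rot: [1.427, 2.799, -0.0]
force: [-2.3, 1.6, -0.7]
width: 0.0005
finger_force: 1.2
```

Emit:
carry_out:
  moves: "-1 0 -0.3 0 -1;-1 0 -0.3 0 -1;0 0 0 0 -1"

```text
time: 15.38
tcp_pos: [0.5579, 0.0456, 0.1065]
tcp_rot: [1.427, 2.799, -0.0]
force: [-2.6, 1.6, -1.2]
width: 0.0003
finger_force: 1.2
```

Emit:
carry_out:
  moves: "-1 0 -0.2 0 -1;-1 0 -0.2 0 -1;0 0 0 0 -1"

```text
time: 15.63
tcp_pos: [0.559, 0.044, 0.1068]
tcp_rot: [1.427, 2.799, -0.0]
force: [-2.5, 1.6, -2.2]
width: 0.0007
finger_force: 1.2
```

Emit:
carry_out:
  moves: "-1 0 -0.2 0 -1;-1 0 -0.2 0 -1;0 0 0 0 -1"

```text
time: 15.88
tcp_pos: [0.5602, 0.0424, 0.1072]
tcp_rot: [1.427, 2.799, -0.0]
force: [-1.5, 1.2, -1.5]
width: 0.0005
finger_force: 1.2
```

Emit:
carry_out:
  moves: "-1 0 -0.2 0 -1;0 0 0 0 -1"

```text
time: 16.05
tcp_pos: [0.5608, 0.0416, 0.1074]
tcp_rot: [1.427, 2.799, 0.0]
force: [-2.5, 1.1, -0.5]
width: 0.0004
finger_force: 1.2
```

Emit:
carry_out:
  moves: "-1 0 -0.2 0 -1;0 0 0 0 -1"

```text
time: 16.22
tcp_pos: [0.5614, 0.0409, 0.1076]
tcp_rot: [1.427, 2.799, 0.0]
force: [-2.0, 1.8, -1.0]
width: 0.0007
finger_force: 1.2
```

Emit:
carry_out:
  moves: "-1 0 -0.1 0 -1;0 0 0 0 -1"

```text
time: 16.38
tcp_pos: [0.562, 0.04, 0.1077]
tcp_rot: [1.427, 2.799, 0.0]
force: [-2.1, 1.5, -1.0]
width: 0.0005
finger_force: 1.3
```

Emit:
carry_out:
  moves: "-1 0 -0.1 0 -1;0 0 0 0 -1"

```text
time: 16.55
tcp_pos: [0.5623, 0.0395, 0.1078]
tcp_rot: [-1.427, -2.798, -0.001]
force: [-2.1, 2.9, -0.8]
width: 0.0005
finger_force: 2.0
```

Force is starting to climb, so I'll go on gently to about 11 N.

Emit:
carry_out:
  moves: "-1 0 0 0 -1;0 0 0 0 -1"

```text
time: 16.72
tcp_pos: [0.5626, 0.0392, 0.1078]
tcp_rot: [-1.427, -2.797, -0.001]
force: [-4.9, 5.1, -0.7]
width: 0.0002
finger_force: 3.0
```

Emit:
carry_out:
  moves: "-1 0 0 0 -1;0 0 0 0 -1"

```text
time: 16.88
tcp_pos: [0.5628, 0.0389, 0.1079]
tcp_rot: [-1.426, -2.796, -0.002]
force: [-4.3, 6.4, 1.0]
width: 0.0006
finger_force: 3.9
```

Emit:
carry_out:
  moves: "-0.8 0 0 0 -1;-0.8 0 0 0 -1;0 0 0 0 -1"

```text
time: 17.13
tcp_pos: [0.563, 0.0386, 0.1079]
tcp_rot: [-1.426, -2.794, -0.004]
force: [-6.0, 9.4, 2.8]
width: 0.0003
finger_force: 5.6
```

Emit:
carry_out:
  moves: "-0.3 0 0 0 -1;0 0 0 0 -1;0 0 0 0 -1"

```text
time: 17.38
tcp_pos: [0.563, 0.0386, 0.1079]
tcp_rot: [-1.426, -2.794, -0.004]
force: [-5.8, 9.8, 2.2]
width: 0.0002
finger_force: 5.8
```

Emit:
carry_out:
  moves: "5 0 0 0 -1;10 0 0 0 -1;20 0 0 0 -1;30 0 0 0 -1;35 0 -10 0 -1;30 0 -20 0 -1;30 0 -20 0 -1;30 0 -10 0 -1;0 0 0 0 -1;0 0 0 0 -1"

```text
time: 18.22
tcp_pos: [0.4538, 0.1909, 0.1691]
tcp_rot: [1.42, 2.798, 0.004]
force: [-0.1, 0.5, -1.0]
width: 0.0007
finger_force: 0.0
```

Emit:
carry_out:
  moves: "0 0 0 0 -1;0 0 0 0 -1;0 0 0 0 -1;0 0 0 0 -1;0 0 0 0 -1;0 0 0 0 -1"

```text
time: 18.72
tcp_pos: [0.4533, 0.1894, 0.1675]
tcp_rot: [-1.428, -2.798, 0.001]
force: [0.5, -0.1, -0.4]
width: 0.0003
finger_force: 0.0
```

Run:
```python
from h import *
st()
a=snap('side','s4.png')['img'];b=snap('scene','c4.png')['img']
cv2.imwrite('pics/m4.png',np.hstack([cv2.resize(a[130:330,180:380],(400,400),interpolation=2),cv2.resize(b[150:290,220:360],(400,400),interpolation=2)]))
```

```text
t 18.7167 tcp [0.4533 0.1894 0.1675] frame xy mm [-286.5    1.4] toolx yaw-err -0.0137 F [ 0.5 -0.1 -0.4] Ffx 0.36 w 0.0003
```

View pics/m4.png

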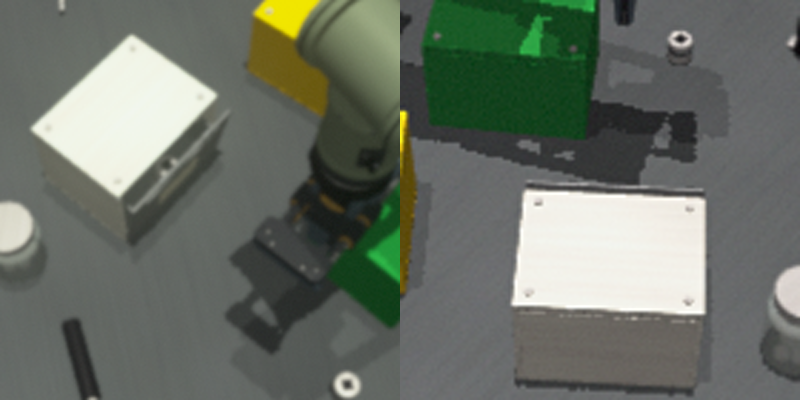

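The panel is back at its locked tilt (side crop edge (125,210)–(228,113)) more than a second after release. The socket shows inside at (167,163), and the robot is clear of everything. Handing in.

```bash
python3 -c "
from workcell import r
print(r.finish_job())"
```

```text
the job is handed in; nothing more can be done
None
```

The job is handed in: the long socket is inside the grey bin, the bin is shut and back at its locked tilt, the measured pushes peaked at about 12 N, and it took about 19 s.

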